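# Find the thread-gauge leaf that fits the unlabelled jack spindle

### The arm

A 6-joint arm with a two-finger parallel gripper is mounted at the origin on the work surface. World frame = base frame: x ahead of the robot, y to its left, z up, the work surface at z = 0. Lengths are in m, angles in degrees, forces in N, time in s.
With the tool pointing down it reaches from about 0.3 to 0.75 m from the base axis. Payload 8.5 kg.
Tool frame: the origin (TCP) lies on the centre line of the jaws, within the pads' length; the fingertips stand 11 mm ahead of it and the grasp point (between the pads) lies 8 mm behind it; x points along the fingers, y is the direction in which the jaws open and shut, and the axes are right-handed (so a half turn about x gives the same grasp; the last joint's range is limited). The gripper opens to 85 mm and grips with 20 to 120 N. Pads are 22 mm wide; open, the fingers measure 114 mm over their backs; the gripper's body (76 mm by 85 mm) begins 54 mm behind the grasp point. The pads swing forward as they close: fully open they stand 13 mm farther back than shut.
Start: joints at [61.06, 21.807, 74.336, -0, 83.858, -12.336], TCP at [0.157, 0.527, 0.242] pointing down, gripper open.
Joint ranges: [-178.18, 178.18], [-50.72, 133.34], [12.68, 142.11], [-81.47, 261.47], [9.98, 163.14], [-165.26, 165.26]. Speed limits (degrees/s): [136.94, 136.94, 180, 180, 180, 180].

### API

Orientations are given as a 3x3 rotation matrix whose columns are the frame's x, y, z axes.
In Python, from rig import env gives the robot as it stands.
- The arm moves only by the tool carry_out, never from a script. Its argument "motion" is a list that holds one entry, the list of rows, each a list of 7 numbers: the shift along the tool's x, y, z in cm, then the turn, a rotation vector about the tool's x, y, z in rad, then the finger opening in cm, from 0 to 8.54. A call has 1 to 5 rows; each row is the pose to reach, as a shift and turn from the pose commanded when the call began, along the tool's axes at that moment; what a row does not reach only later rows make up. A row lasts 1/12 s, in which the tool goes at most 41.7 mm and 7.16 degrees, less where a joint would pass 70% of its speed; a pose out of reach is approached as far as the arm can. A call with a gripper value outside its range is refused whole. The fingers move at their own pace and stop on an object; "grip_force" is the grip in N (left out, the last holds). Time passes only in rows, so rows that repeat a pose let the fingers close. It gives the time, the measured TCP pose, the force and the opening at its end, in the units of the state.
- env.observe(): the state, without advancing time (a new reading comes with each control period).
- env.get_image(name): name is "side" or "top" or "wrist"; returns a dict with "image" (400x640x3 uint8, red, green, blue), "fov_y" (degrees; the focal length in pixels is half the picture's height over the tangent of half this angle, whatever the lens; pixels are square), "cx", "cy" (the principal point, pixels), "k1" (the pictures are not rectified: a ray, as slopes to the right and down, at radius r is drawn at 1 + k1 r^2 times it, then the intrinsics apply), "R" (3x3) and "t" (3): a world point X has camera coordinates R X + t. Camera axes: x right, y down, z forward; pixel columns grow to the right and rows downward; lengths in m; the calibration is good to about 2 mm. A picture is of the moment at which its call begins. There is no depth.
- env.close_job(): hands the job in, once; it reports no verdict.
The state is a dict: "time_s": time; "q": joint angles; "qvel": joint speeds; "joint_efforts": joint torques, N m; "position": TCP position; "tool_rot": TCP orientation; "ft_force": force on the tool from outside, world axes, zero at the start; "wrist_torque": the same for the moment, N m; "grip_width": finger opening in m.
Only numpy, scipy, OpenCV 4.12 (cv2) and the standard library are available. Lean on these libraries where they do the work, as an engineer would, in place of code of your own. Each camera call takes 0.05 s, during which the arm holds its last target. There are 200 camera calls.

### The job

The jack spindle beside the blue gauge rest came in without a label: try the thread-gauge leaves from the wooden case on it, one at a time, laid flat on the rest with the comb against the side of the thread, feeling along for the grooves with light pressure and never forcing it. Put a leaf that will not go fully home back flat in the case before taking the next; leave the one that fits lying on the rest, fully home in the thread, and let go of it. Leave everything else on the bench where it is.

Things in the scene. Friction and masses are not known exactly. Their poses are not given: they have to be found in the camera images.
- leaf_1: thread-gauge leaf: flat steel comb plate 46 (x) x 76 (y) x 4 mm with a black handle block standing on it, 16 (x) x 36 (y) mm, centred 30 mm behind the origin (x = -30 mm), from 4 to 42 mm above the underside. Origin: middle of the comb edge at the underside; teeth stick out 4 to 6 mm to +x. z up, 75 to 155 g. The three leaves differ only in their teeth; each fits one spindle, which is not told
- leaf_2: second leaf, same body as leaf_1. The leaf that fits, once in step, goes in (about 0.5 mm play along the thread) until its comb edge touches the crests: leaf origin then 25 mm from the spindle's axis. Its plate must be parallel to the spindle for that
- leaf_3: third leaf, same body as leaf_1. A leaf that does not fit, or is out of step with the grooves, is stopped with its tooth tips on the crests, 4 to 6 mm short of home; one that does not fit is stopped so wherever it is tried
- spindle_p: steel jack spindle, coarse trapezoidal thread, clamped in two black saddles (at y = +-112 mm, 62 mm wide, 65 mm high) on a plywood board 46 x 270 mm; all fixed. Origin: underside centre of the board; the spindle's axis runs along y, 60 mm above it. Thread 50 mm across the crests, 180 mm long, its middle within 7 mm of y = 0; plain 36 mm ends
- spindle_q: second spindle, same make and origin as spindle_p. The three have thread pitches 8, 10 and 12 mm; which has which is not told. Where along y the grooves fall is not told either and differs from start to start. With the leaf's middle within 50 mm of the origin in y all its teeth are against thread
- spindle_r: third spindle, same make and origin as spindle_p. In step means within about 1.5 mm of a groove along y: the tooth tips are narrower than the groove mouths and the sloping flanks then guide the leaf in
- rest: blue gauge rest with a bright steel top, fixed: block 60 (x) x 130 (y) mm, flat top 58 mm above the bench (foot 160 mm long); origin: underside centre. It stands on the robot's side (-x) of the spindle to be checked, roughly parallel to it, with a gap of about 7 mm (0 to 16 at the ends) to the thread. That spindle's origin is about 62 mm from the rest's; the other two spindles, farther back, are spares
- leaf_case: shallow wooden case, fixed, 202 (x) x 102 (y) mm, 10 mm high, floor 4 mm thick; origin: underside centre. Three open pockets, 62 (x) x 92 (y) mm inside, centred at x = -66, 0, +66 mm. In each a leaf lies flat, its origin 21 mm to +x of the pocket's centre and 4 mm above the case's origin, teeth to +x. Handles are 50 mm apart face to face: open the fingers only part way
- tape_masking: roll of cream masking tape, 90 mm across, 24 mm high, loose bystander; origin: underside centre
- tape_clear: roll of clear tape, 80 mm across, 40 mm high, loose bystander; origin: underside centre
- knife: yellow box cutter lying along its y, 150 mm plus blade, 12 mm high, loose bystander; origin: underside centre
- marker: white marker pen with black cap lying along its y, 135 mm, 13 mm thick, loose bystander; origin: underside of its barrel
- carton: small brown carton, 100 x 130 x 60 mm, loose bystander; origin: underside centre
- nut: brass hexagonal spindle nut, 64 mm across, 35 mm high, loose bystander; origin: underside centre
There are look-alikes about, which are no part of the job. Leave any purple look-alike of the leaf_2 alone. What is shaped like the leaf_3 but green is not meant.

How it is judged:
By the outcome, as a careful person would: the job done as asked, in the order asked, and still so for the second after the job is handed in, with the robot touching nothing.
It also fails if it takes over 72 s, if anything falls off the work surface, if the arm or the gripper's body presses on something with over 40 N, if the wrist force passes 120 N, or if a joint passes its speed limit or range.

## Working session

There is one attempt and no reset: what is moved stays moved. The work goes in short steps, Python scripts to look and compute and a tool call to move; the robot and the scene stay as the last step left them, time stands still between calls to the robot, and variables do not carry over. Pictures are saved under pics/ and viewed, on a budget of 10 in all, crops included, one or two more only if the job needs it, and the job is handed in when it is done.

Besides the shell and the picture viewer there is one more tool, called after "Request:" as a command line: name --argument value ..., lists and objects as JSON in quotes. carry_out: Moves the arm, as the interface text tells. Its arguments: {"type":"object","properties":{"motion":{"type":"array","items":{"type":"array","items":{"type":"array","items":{"type":"number"}}}},"grip_force":{"type":"number"}},"required":["motion"]}

```bash
mkdir -p pics; ls
cat > h.py <<'E'
import numpy as np, cv2
from rig import env
def get(n,save=None):
    d=env.get_image(n)
    if save: cv2.imwrite('pics/'+save,cv2.cvtColor(d['image'],cv2.COLOR_RGB2BGR))
    return d
def K(d):
    f=200/np.tan(np.radians(d['fov_y']/2)); return f
def ray(d,u,v):
    f=K(d); x=(u-d['cx'])/f; y=(v-d['cy'])/f
    a,b=x,y
    for _ in range(20):
        s=1+d['k1']*(a*a+b*b); a,b=x/s,y/s
    R=np.array(d['R']); t=np.array(d['t'])
    return -R.T@t, R.T@np.array([a,b,1.])
def onz(d,u,v,z):
    c,r=ray(d,u,v); return c+r*(z-c[2])/r[2]
def proj(d,X):
    p=np.array(d['R'])@np.array(X)+np.array(d['t']); a,b=p[0]/p[2],p[1]/p[2]
    s=1+d['k1']*(a*a+b*b); f=K(d); return np.array([a*s*f+d['cx'],b*s*f+d['cy']])
def tri(d1,p1,d2,p2):
    c1,r1=ray(d1,*p1); c2,r2=ray(d2,*p2)
    A=np.stack([r1,-r2],1); s=np.linalg.lstsq(A,c2-c1,rcond=None)[0]
    a=c1+s[0]*r1; b=c2+s[1]*r2
    return (a+b)/2, np.linalg.norm(a-b)
E
python3 - <<'E'
from h import *
a=get('top','top.png');b=get('side','side.png');c=get('wrist','wrist.png')
for d in (a,b,c):print(d['fov_y'],d['cx'],d['cy'],d['k1'],(-np.array(d['R']).T@d['t']).round(3))
s=env.observe();print(s['time_s'],s['position'],s['tool_rot'],s['grip_width'])
E
```

```text
pics
50.12336151541804 318.92709385014194 199.41097842965928 0.037991195204979504 [ 0.441 -0.006  1.389]
47.62774988720783 309.5196010686611 197.75712229939975 -0.09328453799316354 [0.468 0.94  0.834]
60.950455843184365 321.7603681872118 200.18879784447157 -0.02971587233901929 [0.09  0.546 0.374]
0.15 [0.15707167 0.52687606 0.24184989] [[-5.63947322e-04  2.85781104e-01  9.58294758e-01]
 [-9.78866635e-04  9.58294293e-01 -2.85781542e-01]
 [-9.99999362e-01 -1.09920850e-03 -2.60685913e-04]] 0.08567182900643239
```

View pics/top.png

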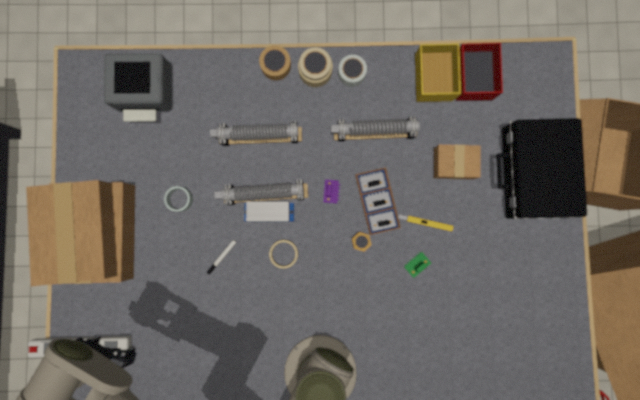

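View pics/side.png

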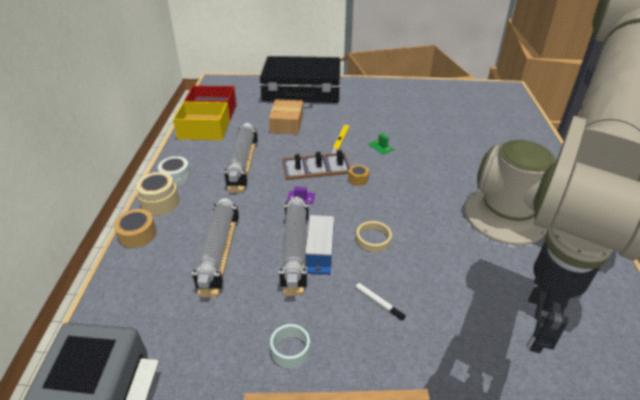

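Top view: up is +x and left is +y. The rest is at (270,212) with the spindle to check at (262,192), and the case is at (378,200). The purple leaf is at (331,190) and the green one at (417,264). I'll zoom in on both views.

Run:
```python
from h import *
a=cv2.imread('pics/top.png');b=cv2.imread('pics/side.png')
A=cv2.resize(a[160:245,205:415],None,fx=3.8,fy=3.8,interpolation=cv2.INTER_CUBIC)
B=cv2.resize(b[140:290,260:390],None,fx=2,fy=2,interpolation=cv2.INTER_CUBIC)
h=np.zeros((600,800,3),np.uint8);h[:A.shape[0],:A.shape[1]]=A[:, :800]
B=B[:600-A.shape[0]-1];h[A.shape[0]:A.shape[0]+B.shape[0],:B.shape[1]]=B
w=cv2.imread('pics/wrist.png');w=cv2.resize(w,(430,269));h[330:330+269,300:730]=w
cv2.imwrite('pics/c1.png',h)
```

```text
(no output)
```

View pics/c1.png

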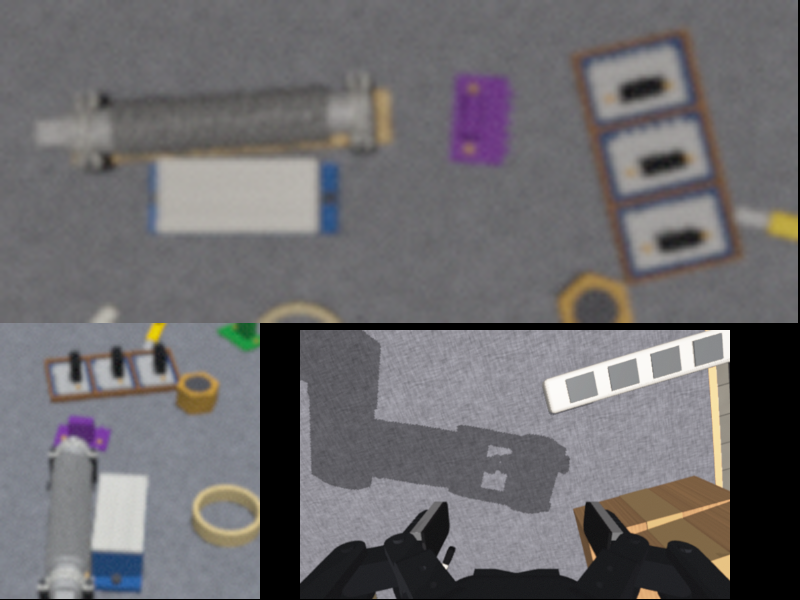

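The crop shows the case with teeth pointing up and left, so its yaw is about +13°. The top leaf looks coarsest. The rest top is at crop (155–320, 158–235), with the spindle just beyond it. Next I'll compute positions.

Run:
```python
from h import *
d=get('top');e=get('side')
f=lambda u,v,z:onz(d,u/3.8+205,v/3.8+160,z)
C=np.array([f(*p,.01) for p in [(575,58),(687,32),(740,253),(630,278)]]);print('case',C.round(3).tolist(),C.mean(0).round(3))
x=(C[0]+C[1]-C[2]-C[3]);print('yaw',np.degrees(np.arctan2(x[1],x[0])),np.linalg.norm(C[0]-C[3]),np.linalg.norm(C[0]-C[1]))
R=np.array([f(*p,.058) for p in [(155,160),(320,158),(320,233),(155,235)]]);print('rest',R.round(3).tolist(),R.mean(0).round(3))
# white/steel top masks in both views for yaw, height
for g,box in ((d,(240,195,300,225)),(e,(300,210,340,255))):
    im=g['image'];x0,y0,x1,y1=box;s=im[y0:y1,x0:x1].astype(int)
    m=((s.min(2)>165)).astype(np.uint8)
    c=max(cv2.findContours(m,0,2)[0],key=cv2.contourArea);r=cv2.minAreaRect(c);print(r,cv2.contourArea(c))
    g['ctr']=np.array(r[0])+[x0,y0]
    bp=cv2.boxPoints(r)+[x0,y0];print(bp.round(1).tolist())
    if g is d:
        P=np.array([onz(d,*p,.058) for p in bp]);print(P.round(4).tolist())
print(tri(d,d['ctr'],e,e['ctr']))
```

```text
case [[0.618, -0.127, 0.01], [0.639, -0.223, 0.01], [0.45, -0.262, 0.01], [0.43, -0.169, 0.01]] [ 0.534 -0.195  0.01 ]
yaw 12.20437816996367 0.1925872679159559 0.0982417267597827
rest [[0.534, 0.224, 0.058], [0.533, 0.089, 0.058], [0.472, 0.089, 0.058], [0.472, 0.224, 0.058]] [0.503 0.156 0.058]
((27.5, 16.0), (16.0, 39.0), 90.0) 609.0
[[248.0, 203.0], [287.0, 203.0], [287.0, 219.0], [248.0, 219.0]]
[[0.5308, 0.2169, 0.058], [0.5288, 0.0955, 0.058], [0.4789, 0.096, 0.058], [0.481, 0.2171, 0.058]]
((19.47869873046875, 24.30887222290039), (25.28476905822754, 38.46036148071289), 3.945185899734497) 888.0
[[305.5, 252.6], [308.2, 214.3], [333.4, 216.0], [330.8, 254.4]]
(array([0.50569648, 0.15672329, 0.0556411 ]), np.float64(0.0014553269850796188))
```

```bash
cat >> h.py <<'E'
from scipy.spatial.transform import Rotation as Ro
def Rt(yaw):  # tool down, tool z at yaw deg
    a=np.radians(yaw); z=np.array([np.cos(a),np.sin(a),0]); x=np.array([0,0,-1.]); return np.stack([x,np.cross(z,x),z],1)
def plan(*targets, start=None):
    """print calls (one end row each, and rows needed) through targets (x,y,z,zyaw) mm/deg"""
    s=env.observe(); p=np.array(s['position']); R=np.array(s['tool_rot'])
    if start: p=np.array(start[:3])/1e3; R=Rt(start[3])
    for t in targets:
        q=np.array(t[:3])/1e3; Q=Rt(t[3])
        rv=Ro.from_matrix(R.T@Q).as_rotvec()
        n=max(np.linalg.norm(q-p)/.0410,np.linalg.norm(rv)/.123,1e-3); k=int(np.ceil(n/5)); 
        for i in range(k):
            pi=p+(q-p)/k; Ri=R@Ro.from_rotvec(rv/k).as_matrix()
            print(np.r_[(R.T@(pi-p))*100,rv/k].round(2 if n>1 else 3).tolist(),'rows %.1f'%(n/k)); p,R=pi,Ri
        print('--',t); R=Q;p=q
E
python3 -c "
from h import *
plan((470,120,240,-90))"
```

```text
[0.07, -10.02, 13.87, 0.43, 0.0, 0.0] rows 4.2
[0.05, -2.25, 11.18, 0.43, 0.0, 0.0] rows 4.2
[0.03, 1.72, 7.41, 0.43, 0.0, 0.0] rows 4.2
-- (470, 120, 240, -90)
```

```bash
sed -i 's|k=int(np.ceil(n/5)); |k=int(np.ceil(n/5)); dp=(q-p)/k|; s|pi=p+(q-p)/k;|pi=p+dp;|' h.py
python3 -c "
from h import *
plan((470,120,240,-90))"
```

```text
[0.07, -10.02, 13.87, 0.43, 0.0, 0.0] rows 4.2
[0.07, -3.37, 16.78, 0.43, 0.0, 0.0] rows 4.2
[0.07, 3.88, 16.67, 0.43, 0.0, 0.0] rows 4.2
-- (470, 120, 240, -90)
```

Request:
carry_out --motion '[[[0.07,-10.0,13.9,0.43,0,0,4],[0.07,-10.0,13.9,0.43,0,0,4],[0.07,-10.0,13.9,0.43,0,0,4],[0.07,-10.0,13.9,0.43,0,0,4],[0.07,-10.0,13.9,0.43,0,0,4]]]'

```text
time_s: 0.67
position: [0.2646, 0.3877, 0.2416]
tool_rot: [[0.001, 0.665, 0.747], [-0.001, 0.747, -0.665], [-1.0, -0.001, 0.002]]
ft_force: [-0.4, 0.1, 0.0]
grip_width: 0.0396
```

Request:
carry_out --motion '[[[0.07,-3.4,16.8,0.43,0,0,4],[0.07,-3.4,16.8,0.43,0,0,4],[0.07,-3.4,16.8,0.43,0,0,4],[0.07,-3.4,16.8,0.43,0,0,4],[0.07,-3.4,16.8,0.43,0,0,4]]]'

```text
time_s: 1.08
position: [0.3689, 0.2513, 0.2409]
tool_rot: [[0.001, 0.916, 0.401], [-0.001, 0.401, -0.916], [-1.0, 0.001, 0.002]]
ft_force: [0.6, 0.3, -0.0]
grip_width: 0.0401
```

Request:
carry_out --motion '[[[0.07,3.9,16.7,0.43,0,0,4],[0.07,3.9,16.7,0.43,0,0,4],[0.07,3.9,16.7,0.43,0,0,4],[0.07,3.9,16.7,0.43,0,0,4],[0.07,3.9,16.7,0.43,0,0,4]]]'

```text
time_s: 1.5
position: [0.4728, 0.1145, 0.2398]
tool_rot: [[0.001, 1.0, -0.016], [-0.001, -0.016, -1.0], [-1.0, 0.001, 0.001]]
ft_force: [-0.7, -0.5, -1.0]
grip_width: 0.04
```

```bash
python3 -c "
from h import *
s=env.observe();print(s['time_s'],s['position'],s['q'],s['grip_width'],s['ft_force'])
d=get('wrist','w1.png');print((-np.array(d['R']).T@d['t']).round(3),np.array(d['R']).round(2).tolist())
plan((534,-195,180,-78))
plan((520,-140,180,-78))"
```

```text
1.5 [0.47277646 0.11453141 0.23983504] [-3.23903341e-01  1.55253894e+01  8.42852630e+01 -7.02460771e-02
  8.01338382e+01  6.11325739e-01] 0.040015048986851515 [-0.66267616 -0.51686562 -0.95350214]
[0.474 0.184 0.372] [[1.0, -0.01, -0.0], [-0.01, -0.96, 0.28], [-0.0, -0.28, -0.96]]
[3.0, 3.33, 15.51, -0.11, 0.0, 0.0] rows 3.9
[2.99, 1.58, 15.78, -0.11, 0.0, 0.0] rows 3.9
-- (534, -195, 180, -78)
[2.99, 2.59, 12.77, -0.11, 0.0, 0.0] rows 3.3
[2.99, 1.16, 12.98, -0.11, 0.0, 0.0] rows 3.3
-- (520, -140, 180, -78)
```

View pics/w1.png

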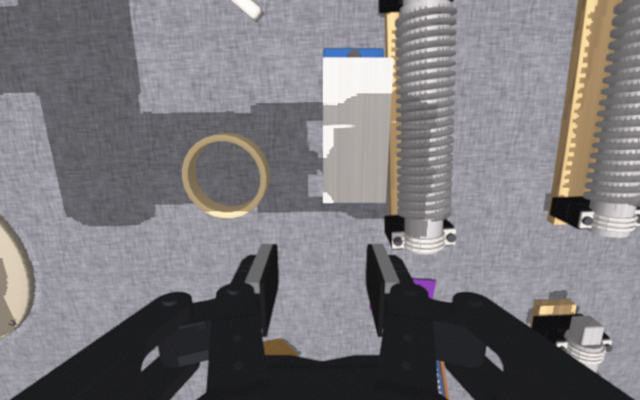

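Wrist view: camera right is +x and up is +y. The rest is at (323–390, 57–203) and the thread at about u 400–455, v 0–205. Moving on to look at the case and measure the pitches.

```bash
cat >> h.py <<'E'
def rect(d,x0,x1,y0,y1,z,mm=0.5):
    xs=np.arange(x0,x1,mm/1e3); ys=np.arange(y0,y1,mm/1e3)
    X,Y=np.meshgrid(xs,ys)  # rows=y, cols=x
    P=np.stack([X.ravel(),Y.ravel(),np.full(X.size,z)])
    p=np.array(d['R'])@P+np.array(d['t'])[:,None]; a,b=p[0]/p[2],p[1]/p[2]; s=1+d['k1']*(a*a+b*b); f=K(d)
    u=(a*s*f+d['cx']).reshape(X.shape).astype(np.float32); v=(b*s*f+d['cy']).reshape(X.shape).astype(np.float32)
    return cv2.remap(d['image'],u,v,cv2.INTER_LINEAR)
E
python3 - <<'E'
from h import *
d=get('wrist')
c=[onz(d,u,v,.058) for u,v in [(323,57),(392,57),(389,203),(323,203)]];print(np.round(c,4).tolist())
for u,v in [(398,60),(456,60),(402,190),(449,190)]: print(onz(d,u,v,.06).round(4))
r=rect(d,.535,.60,.09,.26,.085,.5)
g=cv2.cvtColor(r,cv2.COLOR_RGB2GRAY).astype(float)
for x in (.555,.56,.565,.57):
    i=int((x-.535)/.0005); p=g[:,i-2:i+3].mean(1); p=p-cv2.GaussianBlur(p[:,None],(0,0),15)[:,0]
    F=np.abs(np.fft.rfft(p*np.hanning(len(p)),4000)); T=.5*4000/np.maximum(np.arange(len(F)),1)
    m=(T>5)&(T<18); k=np.argmax(F*m); print(x,T[k].round(2),[ (t,F[np.argmin(abs(T-t))].round(0)) for t in (8,10,12)])
plan((549,-263,180,-78))
E
```

```text
[[0.4738, 0.2235, 0.058], [0.5333, 0.2229, 0.058], [0.536, 0.0915, 0.058], [0.4723, 0.0923, 0.058]]
[0.5382 0.2202 0.06  ]
[0.5883 0.2199 0.06  ]
[0.5474 0.1048 0.06  ]
[0.5923 0.1043 0.06  ]
0.555 7.94 [(8, np.float64(1803.0)), (10, np.float64(52.0)), (12, np.float64(85.0))]
0.56 7.97 [(8, np.float64(2387.0)), (10, np.float64(165.0)), (12, np.float64(102.0))]
0.565 7.94 [(8, np.float64(2977.0)), (10, np.float64(464.0)), (12, np.float64(366.0))]
0.57 7.91 [(8, np.float64(2323.0)), (10, np.float64(20.0)), (12, np.float64(8.0))]
[2.98, 4.15, 18.99, -0.11, -0.0, 0.0] rows 4.8
[2.99, 2.04, 19.33, -0.11, -0.0, 0.0] rows 4.8
-- (549, -263, 180, -78)
```

The spindle pitch is clearly 8 mm. Now over to the case to read the leaves' pitches.

Request:
carry_out --motion '[[[3.0,4.15,19.0,-0.11,0,0,4],[3.0,4.15,19.0,-0.11,0,0,4],[3.0,4.15,19.0,-0.11,0,0,4],[3.0,4.15,19.0,-0.11,0,0,4],[3.0,4.15,19.0,-0.11,0,0,4]]]'

```text
time_s: 2.02
position: [0.5092, -0.0724, 0.2099]
tool_rot: [[-0.0, 0.995, 0.103], [0.0, 0.103, -0.995], [-1.0, -0.0, -0.0]]
ft_force: [-0.2, -1.2, 0.1]
grip_width: 0.0398
```

Request:
carry_out --motion '[[[3.0,2.05,19.3,-0.11,0,0,4],[3.0,2.05,19.3,-0.11,0,0,4],[3.0,2.05,19.3,-0.11,0,0,4],[3.0,2.05,19.3,-0.11,0,0,4],[3.0,2.05,19.3,-0.11,0,0,4]]]'

```text
time_s: 2.43
position: [0.5497, -0.2627, 0.1796]
tool_rot: [[-0.0, 0.978, 0.211], [0.0, 0.211, -0.978], [-1.0, -0.0, -0.0]]
ft_force: [-0.1, 0.2, -0.8]
grip_width: 0.0399
```

```bash
python3 -c "
from h import *
d=get('wrist','w2.png');s=env.observe();print(s['time_s'],s['position'],s['ft_force'])"
```

```text
2.4833 [ 0.54993573 -0.2666417   0.17838915] [-3.0424381  -2.7484625  -0.78084528]
```

View pics/w2.png

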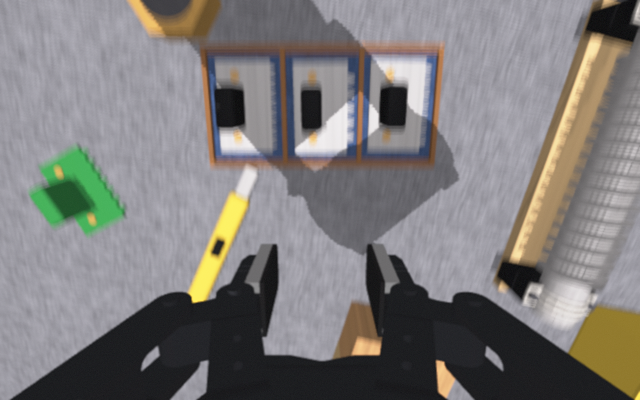

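The case is in view (209–440, 45–165) but motion-blurred, so I'll take it again and enlarge the case.

Run:
```python
from h import *
d=get('wrist');d=get('wrist','w3.png')
im=cv2.imread('pics/w3.png')
cv2.imwrite('pics/c3.png',cv2.resize(im[35:180,195:455],None,fx=3,fy=3,interpolation=cv2.INTER_CUBIC))
s=env.observe();print(s['position'],s['qvel'])
```

```text
[ 0.54937142 -0.26140636  0.17937389] [ 2.25594576 -2.22713703  1.92902596  0.38974449  0.17500041  0.63241618]
```

View pics/c3.png

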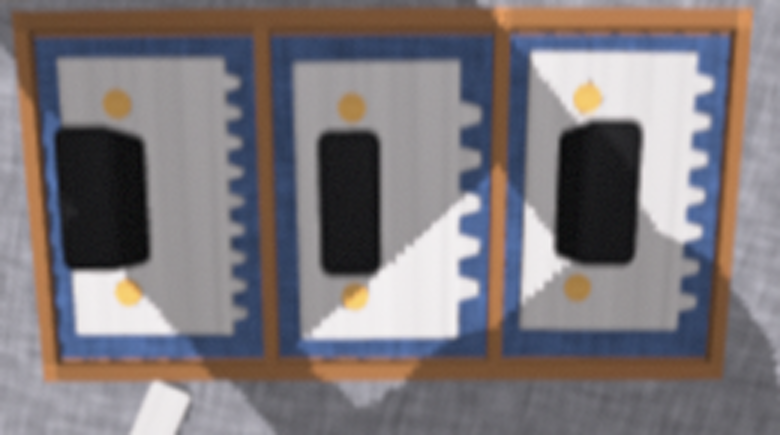

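The crop shows leaf pitches from left to right of 8 mm (9 teeth), 12 mm (5–6 teeth) and 10 mm (7 teeth). The 8 mm leaf in the pocket nearest the robot matches the spindle. Next I'll locate it.

Run:
```python
from h import *
d=get('wrist');t=get('top')
f=lambda u,v,z:onz(d,u/3+195,v/3+35,z)
C=np.array([f(*p,.01) for p in [(15,12),(750,10),(722,378),(46,380)]]);m=C.mean(0)
x=C[1]+C[2]-C[0]-C[3];yw=np.arctan2(x[1],x[0]);print('case',m.round(4),np.degrees(yw),np.linalg.norm(C[0]-C[1]),np.linalg.norm(C[0]-C[3]))
R2=lambda a:np.array([[np.cos(a),-np.sin(a)],[np.sin(a),np.cos(a)]])
P=np.array([f(*p,.008) for p in [(57,58),(77,335),(225,57),(233,333)]])
e=P[0]-P[1];g=P[2]-P[3];print('leaf yaw',np.degrees(np.arctan2(-e[0],e[1])),np.degrees(np.arctan2(-g[0],g[1])),'comb mid',((P[2]+P[3])/2).round(4),np.linalg.norm(e))
print('expect leaf origin',(m[:2]+R2(yw)@[-45,0]/np.r_[1e3]).round(4),'handle',(m[:2]+R2(yw)@[-.075,0]).round(4))
# black handle blob
im=d['image'].astype(int);b=((im.max(2)<45)).astype(np.uint8);b[:45]=0;b[165:]=0
n,l,s,c=cv2.connectedComponentsWithStats(b)
for i in range(1,n):
    if s[i,4]>150: print('w',s[i],c[i])
tb=(t['image'].max(2)<60).astype(np.uint8)
n,l,s,c=cv2.connectedComponentsWithStats(tb)
for i in range(1,n):
    if s[i,4]>8 and 355<c[i][0]<400 and 170<c[i][1]<235: print('t',s[i],c[i],onz(t,*c[i],.046).round(4))
for z in (.036,.046,.056): print(z,f(90,198,z).round(4))
```

```text
case [ 0.535  -0.1928  0.01  ] 12.323590185500167 0.2011847736073264 0.10174429848952518
leaf yaw 11.962288713017776 11.71265211059427 comb mid [ 0.4916 -0.2014  0.008 ] 0.07695271798552045
expect leaf origin [ 0.491  -0.2024] handle [ 0.4617 -0.2088]
w [ 214   81   30   47 1241] [228.75181305 104.13376309]
w [ 380   80   27   46 1131] [393.25375774 102.45092838]
w [302  83  19  46 853] [311.01524033 105.34818288]
t [381 169   5   5   9] [383.33333333 170.88888889] [ 0.6261 -0.2092  0.046 ]
t [369 180  11   7  46] [373.45652174 182.97826087] [ 0.5883 -0.1771  0.046 ]
t [386 183   3   7   9] [387.11111111 186.33333333] [ 0.5769 -0.2197  0.046 ]
t [362 193   4  12  13] [363.53846154 198.15384615] [ 0.5408 -0.1447  0.046 ]
t [374 201  11   5  42] [378.47619048 202.83333333] [ 0.5253 -0.1912  0.046 ]
t [370 211   7   3   9] [373.11111111 211.66666667] [ 0.4978 -0.1736  0.046 ]
0.036 [ 0.46   -0.2079  0.036 ]
0.046 [ 0.4627 -0.2074  0.046 ]
0.056 [ 0.4654 -0.2069  0.056 ]
```

```bash
python3 -c "
from h import *
plan((462,-208,100,-78))"
```

```text
[8.04, -7.45, -6.88, 0.0, -0.0, 0.0] rows 3.2
-- (462, -208, 100, -78)
```

Request:
carry_out --motion '[[[8.0,-7.4,-6.9,0,0,0,4],[8.0,-7.4,-6.9,0,0,0,4],[8.0,-7.4,-6.9,0,0,0,4],[8.0,-7.4,-6.9,0,0,0,4],[8.0,-7.4,-6.9,0,0,0,4]]]'

```text
time_s: 3.1
position: [0.4605, -0.2063, 0.0997]
tool_rot: [[-0.003, 0.977, 0.212], [0.003, 0.212, -0.977], [-1.0, -0.003, -0.003]]
ft_force: [0.2, 0.4, 0.5]
grip_width: 0.0396
```

Run:
```python
from h import *
get('wrist');get('wrist');d=get('wrist','w4.png');s=env.observe();print(s['time_s'],s['position'],s['ft_force'])
print([proj(d,(.4618,-.2088,z)).round(0).tolist() for z in (.03,.046,.06)],proj(d,s['position']))
```

```text
3.25 [ 0.46418675 -0.20996787  0.10176169] [0.5925687  0.74908069 0.10703049]
[[319.0, 215.0], [319.0, 223.0], [318.0, 232.0]] [322.57261296 271.05820143]
```

View pics/w4.png

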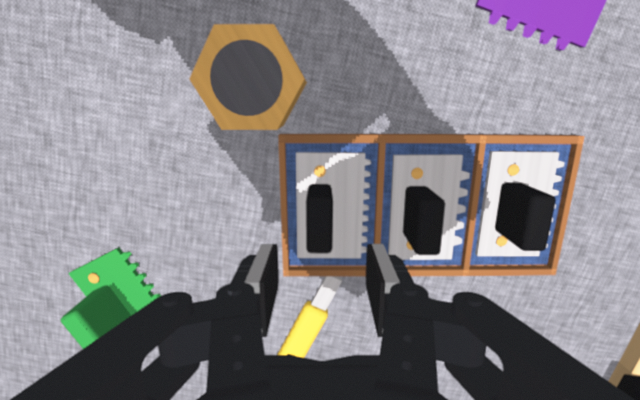

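The handle is centred between the fingers at about (319,220). The knife blade tip at (325,285) is clear of it. I'll check the height by triangulation, then descend and grip.

Run:
```python
from h import *
import pickle
# w3 camera pose: shift of current by measured TCP (same orientation)
d=get('wrist');e=dict(d);R=np.array(d['R']);p4=np.array(env.observe()['position']);p3=np.array([.5495,-.2625,.1795])
e['t']=np.array(d['t'])-R@(p3-p4)
print(p4,tri(d,(319,222),e,(225,101)), 'plate corner', tri(d,(364,153),e,(195+225/3,35+57/3)))
```

```text
[ 0.46410909 -0.21018813  0.10159895] (array([ 0.46259151, -0.20929919,  0.0434364 ]), np.float64(0.0006133015606955628)) plate corner (array([ 0.48435753, -0.16686099,  0.00969037]), np.float64(0.0024622328606904655))
```

Request:
carry_out --motion '[[[4.0,0,0,0,0,0,4],[7.0,0,0,0,0,0,4],[7.4,0,0,0,0,0,4],[7.4,0,0,0,0,0,4],[7.4,0,0,0,0,0,3]]]' --grip_force 40

```text
time_s: 3.72
position: [0.4635, -0.2103, 0.0275]
tool_rot: [[0.002, 0.978, 0.21], [-0.001, 0.21, -0.978], [-1.0, 0.001, 0.002]]
ft_force: [-0.5, -0.4, 1.0]
grip_width: 0.0302
```

Request:
carry_out --motion '[[[0,0,0,0,0,0,1],[0,0,0,0,0,0,1],[0,0,0,0,0,0,1],[0,0,0,0,0,0,1],[0,0,0,0,0,0,1]]]' --grip_force 40

```text
time_s: 4.13
position: [0.4635, -0.2104, 0.0281]
tool_rot: [[0.003, 0.978, 0.209], [-0.003, 0.21, -0.978], [-1.0, 0.003, 0.003]]
ft_force: [0.8, -0.8, 8.4]
grip_width: 0.0154
```

Gripped at 15.4 mm. Lifting and moving to a spot where the camera looks straight down on the spindle.

```bash
python3 -c "
from h import *
s=env.observe();p=np.array(s['position'])*1e3
plan((*p[:2],200,-78),(550,60,200,-87),start=(*p,-78))"
```

```text
[-17.19, 0.0, 0.0, 0.0, 0.0, 0.0] rows 4.2
-- (np.float64(463.4649080169452), np.float64(-210.39564913620575), 200, -78)
[0.0, 7.04, -12.32, 0.08, 0.0, 0.0] rows 3.5
[0.0, 6.05, -12.84, 0.08, 0.0, 0.0] rows 3.5
-- (550, 60, 200, -87)
```

Request:
carry_out --motion '[[[-1,0,0,0,0,0,1],[-4,0,0,0,0,0,1],[-8,0,0,0,0,0,1],[-12,0,0,0,0,0,1],[-16,0,0,0,0,0,1]]]'

```text
time_s: 4.55
position: [0.462, -0.2093, 0.189]
tool_rot: [[0.001, 0.978, 0.209], [-0.0, 0.209, -0.978], [-1.0, 0.001, 0.001]]
ft_force: [0.6, -1.0, -1.6]
grip_width: 0.0155
```

Request:
carry_out --motion '[[[-1.2,1.4,-2.4,0.016,0,0,1],[-1.2,4.2,-7,0.05,0,0,1],[-1.2,7,-12.3,0.08,0,0,1],[-1.2,7,-12.3,0.08,0,0,1],[-1.2,7,-12.3,0.08,0,0,1]]]'

```text
time_s: 4.97
position: [0.5056, -0.07, 0.1993]
tool_rot: [[0.002, 0.991, 0.135], [0.001, 0.135, -0.991], [-1.0, 0.002, -0.001]]
ft_force: [-0.8, -0.6, -0.7]
grip_width: 0.0156
```

Request:
carry_out --motion '[[[0,1.2,-2.6,0.016,0,0,1],[0,3.6,-7.7,0.05,0,0,1],[0,6,-12.8,0.08,0,0,1],[0,6,-12.8,0.08,0,0,1],[0,6,-12.8,0.08,0,0,1]]]'

```text
time_s: 5.38
position: [0.5485, 0.0642, 0.1989]
tool_rot: [[0.001, 0.998, 0.055], [0.001, 0.055, -0.998], [-1.0, 0.002, -0.001]]
ft_force: [-0.6, -0.5, -1.5]
grip_width: 0.0153
```

Request:
carry_out --motion '[[[0,0,0,0,0,0,1],[0,0,0,0,0,0,1],[0,0,0,0,0,0,1],[0,0,0,0,0,0,1],[0,0,0,0,0,0,1]]]'

```text
time_s: 5.8
position: [0.5477, 0.0591, 0.1984]
tool_rot: [[0.0, 0.999, 0.05], [-0.0, 0.05, -0.999], [-1.0, 0.0, 0.0]]
ft_force: [0.3, -1.2, -2.1]
grip_width: 0.0153
```

```bash
python3 -c "
from h import *
d=get('wrist','w5.png');s=env.observe();print(s['time_s'],s['position'],s['ft_force'],s['grip_width']);import pickle;pickle.dump(d,open('w5.pkl','wb'))"
```

```text
5.85 [0.54772916 0.05924219 0.19832267] [ 0.23496238  0.66340665 -1.73475965] 0.015726698348598297
```

View pics/w5.png

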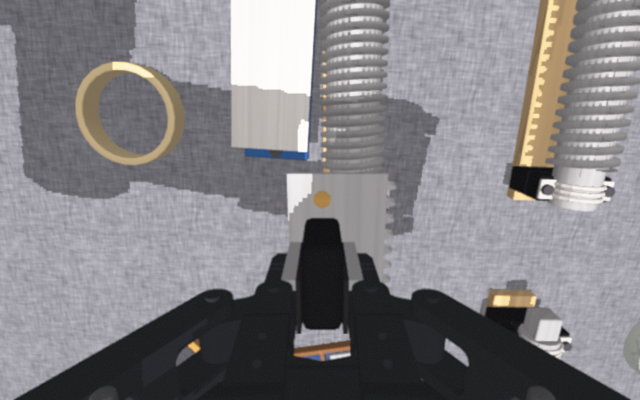

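The leaf is held straight (handle at (323,270), teeth at u≈390). The thread is at u 325–388, v 0–172. I'll extract the axis from the ridge energy.

Run:
```python
from h import *
import pickle
d=pickle.load(open('w5.pkl','rb'))
print('cam',(-np.array(d['R']).T@d['t']).round(4))
r=rect(d,.52,.62,.10,.21,.06,.5);g=cv2.cvtColor(r,cv2.COLOR_RGB2GRAY).astype(np.float32)
cv2.imwrite('pics/r5.png',cv2.resize(cv2.cvtColor(r,cv2.COLOR_RGB2BGR)[::-1],None,fx=2.6,fy=2.6,interpolation=cv2.INTER_CUBIC))
```

```text
cam [0.5444 0.128  0.3308]
```

View pics/r5.png

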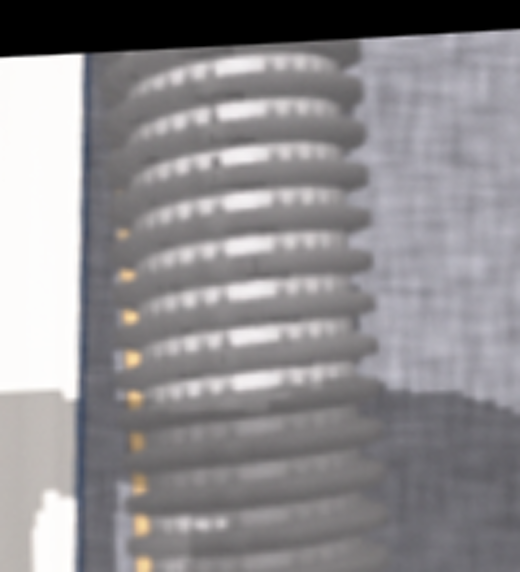

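The rectified view shows the spindle yawed about +3.8° (axis x≈0.567 at y=0.162). The grooves on the near side are at y≈0.1571 ± 8 mm (gold gaps). I'll measure the leaf in the hand and plan the approach.

Run:
```python
from h import *
import pickle
d=pickle.load(open('w5.pkl','rb'))
s=env.observe();R=np.array(s['tool_rot']);p=np.array(s['position']);print(p,np.degrees(np.arctan2(R[1,2],R[0,2])))
im=d['image'];hsv=cv2.cvtColor(im,cv2.COLOR_RGB2HSV)
# yellow gaps on left edge
m=((hsv[...,0]<28)&(hsv[...,1]>70)).astype(np.uint8);m[:, :315]=0;m[:,345:]=0;m[172:]=0
n,l,st,c=cv2.connectedComponentsWithStats(m)
P=np.array([onz(d,*c[i],.06)[:2] for i in range(1,n) if st[i,4]>2]);print(P.round(4).tolist())
k=np.polyfit(P[:,1],P[:,0],1);print('slope',k,np.degrees(np.arctan(-k[0])))
for u in (290,305,350,385): print('leaf edge',onz(d,u,174,.178).round(4))
g=cv2.cvtColor(im,cv2.COLOR_RGB2GRAY);print(g[165:182,300].tolist(),g[165:182,350].tolist())
print('comb edge',onz(d,386,180,.178),onz(d,384,230,.178))
plan((500,156,150,-86.2),(500,156,90,-86.2))
```

```text
[0.54772916 0.05924219 0.19832267] -87.148430919956
[[0.5443, 0.1567], [0.5447, 0.1488], [0.5451, 0.1409], [0.5456, 0.133], [0.546, 0.1248], [0.5464, 0.1166], [0.5469, 0.1088], [0.5473, 0.1007], [0.548, 0.0928], [0.5481, 0.085], [0.5502, 0.0761]]
slope [-0.0634479   0.55401243] 3.630430360522527
leaf edge [0.5313 0.096  0.178 ]
leaf edge [0.5382 0.0964 0.178 ]
leaf edge [0.5587 0.0974 0.178 ]
leaf edge [0.5747 0.0982 0.178 ]
[112, 108, 104, 100, 97, 95, 101, 119, 170, 225, 238, 239, 238, 239, 239, 238, 238] [128, 126, 118, 111, 112, 127, 140, 131, 127, 142, 148, 149, 149, 148, 149, 149, 149]
comb edge [0.57547475 0.09546458 0.178     ] [0.57703831 0.07096387 0.178     ]
[4.83, -4.29, -9.9, -0.02, 0.0, 0.0] rows 2.9
-- (500, 156, 150, -86.2)
[6.0, 0.0, 0.0, 0.0, 0.0, 0.0] rows 1.5
-- (500, 156, 90, -86.2)
```

Run:
```python
from h import *
plan((498,153.5,150,-86.6),(498,153.5,88,-86.6))
```

```text
[4.83, -4.5, -9.66, -0.01, 0.0, 0.0] rows 2.9
-- (498, 153.5, 150, -86.6)
[6.2, 0.0, 0.0, 0.0, 0.0, 0.0] rows 1.5
-- (498, 153.5, 88, -86.6)
```

Request:
carry_out --motion '[[[1.6,-1.5,-3.2,-0.01,0,0,1],[3.2,-3.0,-6.4,-0.01,0,0,1],[4.8,-4.5,-9.65,-0.01,0,0,1],[4.8,-4.5,-9.65,-0.01,0,0,1],[4.8,-4.5,-9.65,-0.01,0,0,1]]]'

```text
time_s: 6.27
position: [0.497, 0.1551, 0.1498]
tool_rot: [[-0.002, 0.998, 0.063], [-0.0, 0.063, -0.998], [-1.0, -0.002, 0.0]]
ft_force: [1.0, -0.0, -0.8]
grip_width: 0.0155
```

Request:
carry_out --motion '[[[3,0,0,0,0,0,1],[5.5,0,0,0,0,0,1],[6.2,0,0,0,0,0,1],[6.2,0,0,0,0,0,1],[6.2,0,0,0,0,0,1]]]'

```text
time_s: 6.68
position: [0.4989, 0.1536, 0.0891]
tool_rot: [[0.001, 0.998, 0.06], [0.0, 0.06, -0.998], [-1.0, 0.001, 0.0]]
ft_force: [1.1, -0.6, -1.1]
grip_width: 0.0155
```

Run:
```python
from h import *
get('wrist');d=get('wrist','w6.png');s=env.observe();R=np.array(s['tool_rot']);print(s['time_s'],s['position'],s['ft_force'],s['wrist_torque'],np.degrees(np.arctan2(R[1,2],R[0,2])))
import pickle;pickle.dump(d,open('w6.pkl','wb'))
im=cv2.imread('pics/w6.png');cv2.imwrite('pics/c6.png',cv2.resize(im[60:330,250:470],None,fx=2.2,fy=2.2,interpolation=cv2.INTER_CUBIC))
```

```text
6.7833 [0.4990322  0.15385344 0.08972562] [-0.62385508 -0.11744708 -0.83521896] [-0.01314496  0.0356057  -0.01656782] -86.53282756738483
```

View pics/c6.png

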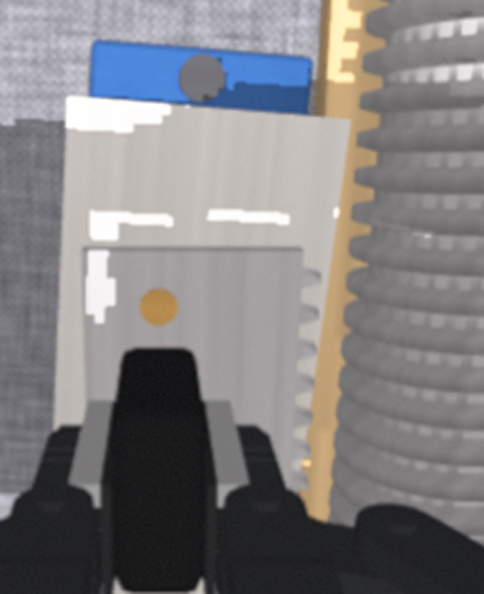

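The crop shows the leaf above the rest with teeth at (315,280) and (315,315), facing the crests at (352,230), (347,282), (343,335). Computing the angle and the phase.

Run:
```python
from h import *
import pickle
d=pickle.load(open('w6.pkl','rb'))
f=lambda u,v,z:onz(d,u/2.2+250,v/2.2+60,z)[:2]
C=np.array([f(*p,.06) for p in [(372,22),(368,72),(362,122),(357,173),(352,230),(347,282),(343,335),(340,380)]])
T=np.array([f(*p,.068) for p in [(302,250),(300,330),(298,365),(297,400)]])
E=np.array([f(*p,.068) for p in [(82,249),(303,249)]])
for A in (C,T):
    k=np.polyfit(A[:,1],A[:,0],1);print(A.round(4).tolist(),'yaw',np.degrees(np.arctan(-k[0])))
print('end edge yaw',np.degrees(np.arctan2(E[1,1]-E[0,1],E[1,0]-E[0,0])),E.round(4),np.linalg.norm(E[1]-E[0]))
print('teeth',[f(*p,.068).round(4).tolist() for p in [(312,279),(310,314)]])
im=d['image'];hsv=cv2.cvtColor(im,cv2.COLOR_RGB2HSV)
```

```text
[[0.5377, 0.2398], [0.5382, 0.23], [0.5383, 0.2198], [0.5386, 0.2092], [0.5391, 0.1968], [0.5396, 0.185], [0.5403, 0.1726], [0.541, 0.1616]] yaw 2.3228742850572393
[[0.527, 0.1932], [0.5286, 0.1756], [0.5291, 0.1676], [0.5298, 0.1594]] yaw 4.651239395364386
end edge yaw 3.518839254399714 [[0.4809 0.1906]
 [0.5272 0.1934]] 0.046336038392187154
teeth [[0.5298, 0.1871], [0.5303, 0.1794]]
```

Run:
```python
from h import *
import pickle
for fn,y0,y1 in (('w5.pkl',.09,.20),('w6.pkl',.15,.25)):
    d=pickle.load(open(fn,'rb'))
    for z,xo in ((.06,.002),(.075,.008),(.085,.025)):
        r=rect(d,.50,.60,y0,y1,z,.25);g=cv2.cvtColor(r,cv2.COLOR_RGB2GRAY).astype(np.float32)
        ys=np.arange(g.shape[0])*.00025+y0
        xl=.567-.06*(ys-.1625)-.025+xo
        p=cv2.remap(g,((xl-.50)/.00025).astype(np.float32)[:,None],np.arange(len(ys),dtype=np.float32)[:,None],1)[:,0]
        p=p-cv2.GaussianBlur(p[:,None],(0,0),30)[:,0]
        F=np.abs(np.fft.rfft(p*np.hanning(len(p)),8000));T=.25*8000/np.maximum(np.arange(len(F)),1);m=(T>5)&(T<16);k=np.argmax(F*m);print(fn,z,T[k].round(2),[(t,F[np.argmin(abs(T-t))].round(0)) for t in (8,10,12)])
d=pickle.load(open('w6.pkl','rb'))
r=rect(d,.46,.58,.145,.245,.06,.2)
r2=cv2.cvtColor(r,cv2.COLOR_RGB2BGR)[::-1];cv2.imwrite('pics/r6.png',r2)
hsv=cv2.cvtColor(r,cv2.COLOR_RGB2HSV)
# left boundary of spindle: first col right of .53 with low saturation
sat=hsv[...,1]
out=[]
for i in range(0,500,5):
    row=sat[i]; j=np.where(row[350:480]>60)[0]; out.append((round(.145+i*.0002,4), round(.46+(350+j.max())*.0002,4) if len(j) else None))
print([o for o in out])
```

```text
w5.pkl 0.06 7.97 [(8, np.float64(3775.0)), (10, np.float64(557.0)), (12, np.float64(76.0))]
w5.pkl 0.075 8.0 [(8, np.float64(2686.0)), (10, np.float64(327.0)), (12, np.float64(346.0))]
w5.pkl 0.085 7.91 [(8, np.float64(5365.0)), (10, np.float64(538.0)), (12, np.float64(345.0))]
w6.pkl 0.06 7.94 [(8, np.float64(1511.0)), (10, np.float64(114.0)), (12, np.float64(126.0))]
w6.pkl 0.075 8.06 [(8, np.float64(987.0)), (10, np.float64(289.0)), (12, np.float64(61.0))]
w6.pkl 0.085 7.81 [(8, np.float64(2192.0)), (10, np.float64(647.0)), (12, np.float64(412.0))]
[(0.145, np.float64(0.5414)), (0.146, np.float64(0.5412)), (0.147, np.float64(0.5412)), (0.148, np.float64(0.5412)), (0.149, np.float64(0.5412)), (0.15, np.float64(0.5416)), (0.151, np.float64(0.5416)), (0.152, np.float64(0.5414)), (0.153, np.float64(0.541)), (0.154, np.float64(0.5408)), (0.155, np.float64(0.5408)), (0.156, np.float64(0.5408)), (0.157, np.float64(0.541)), (0.158, np.float64(0.5414)), (0.159, np.float64(0.5414)), (0.16, np.float64(0.5408)), (0.161, np.float64(0.5404)), (0.162, np.float64(0.5404)), (0.163, np.float64(0.54
[... 1616 characters left out ...]
loat64(0.5416)), (0.221, np.float64(0.5416)), (0.222, np.float64(0.5406)), (0.223, np.float64(0.537)), (0.224, np.float64(0.537)), (0.225, np.float64(0.5368)), (0.226, np.float64(0.5376)), (0.227, np.float64(0.5406)), (0.228, np.float64(0.5412)), (0.229, np.float64(0.541)), (0.23, np.float64(0.538)), (0.231, np.float64(0.5366)), (0.232, np.float64(0.5364)), (0.233, np.float64(0.5364)), (0.234, np.float64(0.5374)), (0.235, np.float64(0.54)), (0.236, np.float64(0.5408)), (0.237, np.float64(0.5394)), (0.238, np.float64(0.5366)), (0.239, np.float64(0.536)), (0.24, np.float64(0.536)), (0.241, np.float64(0.536)), (0.242, np.float64(0.5368)), (0.243, np.float64(0.539)), (0.244, np.float64(0.5398))]
```

The groove silhouette gives a spindle yaw of 3.2° and a groove at y≈0.1565. The leaf origin will arrive at about 0.156, so it should be in step. Lowering gently onto the rest.

Request:
carry_out --motion '[[[0.3,0,0,0.004,0,0,1],[0.5,0,0,0.004,0,0,1],[0.6,0,0,0.004,0,0,1],[0.6,0,0,0.004,0,0,1],[0.6,0,0,0.004,0,0,1]]]'

```text
time_s: 7.2
position: [0.498, 0.1542, 0.0823]
tool_rot: [[0.0, 0.998, 0.057], [0.0, 0.057, -0.998], [-1.0, 0.0, -0.0]]
ft_force: [0.0, -0.8, -1.5]
grip_width: 0.0152
```

Request:
carry_out --motion '[[[0.05,0,0,0,0,0,1],[0.05,0,0,0,0,0,1],[0.05,0,0,0,0,0,1]]]'

```text
time_s: 7.45
position: [0.498, 0.1542, 0.0821]
tool_rot: [[0.001, 0.998, 0.057], [0.0, 0.057, -0.998], [-1.0, 0.001, -0.0]]
ft_force: [-2.2, 0.4, 4.5]
grip_width: 0.0156
```

Request:
carry_out --motion '[[[0.05,0,0,0,0,0,1],[0.05,0,0,0,0,0,1],[0.05,0,0,0,0,0,1]]]'

```text
time_s: 7.7
position: [0.498, 0.1542, 0.0821]
tool_rot: [[0.001, 0.998, 0.057], [0.0, 0.057, -0.998], [-1.0, 0.001, 0.0]]
ft_force: [-3.6, 0.7, 10.1]
grip_width: 0.0158
```

Contact at z=0.0821. I'll ease off to about 1–2 N and advance towards the thread.

Request:
carry_out --motion '[[[-0.07,0,0,0,0,0,1],[-0.07,0.2,0,0,0,0,1],[-0.07,0.4,0,0,0,0,1],[-0.07,0.6,0,0,0,0,1],[-0.07,0.6,0,0,0,0,1]]]'

```text
time_s: 8.12
position: [0.5041, 0.1545, 0.0821]
tool_rot: [[-0.0, 0.998, 0.057], [0.0, 0.057, -0.998], [-1.0, -0.0, -0.0]]
ft_force: [-2.7, -0.1, 4.9]
grip_width: 0.0152
```

Request:
carry_out --motion '[[[0,0.05,0,0,0,0,1],[0,0.1,0,0,0,0,1],[0,0.1,0,0,0,0,1]]]'

```text
time_s: 8.37
position: [0.5045, 0.1545, 0.0821]
tool_rot: [[-0.001, 0.998, 0.057], [-0.0, 0.057, -0.998], [-1.0, -0.001, 0.0]]
ft_force: [-3.3, 0.6, 6.6]
grip_width: 0.0153
```

Request:
carry_out --motion '[[[0,0.05,0,0,0,0,1],[0,0.1,0,0,0,0,1],[0,0.1,0,0,0,0,1]]]'

```text
time_s: 8.62
position: [0.5057, 0.1546, 0.0821]
tool_rot: [[-0.001, 0.998, 0.057], [-0.0, 0.057, -0.998], [-1.0, -0.001, -0.0]]
ft_force: [-4.0, 1.1, 5.9]
grip_width: 0.0152
```

Request:
carry_out --motion '[[[-0.03,0.05,0,0,0,0,1],[-0.03,0.1,0,0,0,0,1],[-0.03,0.1,0,0,0,0,1]]]'

```text
time_s: 8.87
position: [0.507, 0.1546, 0.0821]
tool_rot: [[-0.0, 0.998, 0.057], [0.0, 0.057, -0.998], [-1.0, -0.0, -0.0]]
ft_force: [-2.0, 0.5, 1.8]
grip_width: 0.0153
```

Request:
carry_out --motion '[[[0,0.05,0,0,0,0,1],[0,0.1,0,0,0,0,1],[0,0.1,0,0,0,0,1]]]'

```text
time_s: 9.12
position: [0.5081, 0.1547, 0.0822]
tool_rot: [[0.0, 0.998, 0.057], [-0.0, 0.057, -0.998], [-1.0, -0.0, 0.0]]
ft_force: [-1.9, 0.9, 1.6]
grip_width: 0.0154
```

No resistance so far. Continuing.

Request:
carry_out --motion '[[[0,0.05,0,0,0,0,1],[0,0.1,0,0,0,0,1],[0,0.1,0,0,0,0,1]]]'

```text
time_s: 9.37
position: [0.5091, 0.1547, 0.0822]
tool_rot: [[0.0, 0.998, 0.057], [-0.0, 0.057, -0.998], [-1.0, 0.0, 0.0]]
ft_force: [-2.0, 0.1, 0.5]
grip_width: 0.0151
```

Request:
carry_out --motion '[[[0,0.05,0,0,0,0,1],[0,0.1,0,0,0,0,1],[0,0.1,0,0,0,0,1]]]'

```text
time_s: 9.62
position: [0.5101, 0.1548, 0.0822]
tool_rot: [[0.0, 0.998, 0.057], [-0.0, 0.057, -0.998], [-1.0, 0.0, 0.0]]
ft_force: [-1.1, 0.6, 0.1]
grip_width: 0.0156
```

Request:
carry_out --motion '[[[0.01,0.05,0,0,0,0,1],[0.01,0.1,0,0,0,0,1],[0.01,0.1,0,0,0,0,1]]]'

```text
time_s: 9.87
position: [0.5111, 0.1548, 0.0822]
tool_rot: [[0.0, 0.998, 0.057], [0.0, 0.057, -0.998], [-1.0, 0.0, 0.0]]
ft_force: [-1.2, 0.1, 1.7]
grip_width: 0.0152
```

Request:
carry_out --motion '[[[0,0.05,0,0,0,0,1],[0,0.1,0,0,0,0,1],[0,0.1,0,0,0,0,1]]]'

```text
time_s: 10.12
position: [0.5115, 0.1549, 0.0821]
tool_rot: [[-0.001, 0.998, 0.057], [-0.0, 0.057, -0.998], [-1.0, -0.001, 0.0]]
ft_force: [-4.6, 0.6, 4.4]
grip_width: 0.0152
```

Run:
```python
from h import *
d=get('wrist','w7.png');s=env.observe();print(s['time_s'],s['position'],s['ft_force'],s['wrist_torque'])
im=cv2.imread('pics/w7.png');cv2.imwrite('pics/c7.png',cv2.resize(im[130:330,270:430],None,fx=3,fy=3,interpolation=cv2.INTER_CUBIC))
import pickle;pickle.dump(d,open('w7.pkl','wb'))
```

```text
10.1667 [0.51153263 0.15492668 0.08216252] [-4.99640053 -0.0913957   4.51052468] [-0.14292599  0.79940496 -0.09143187]
```

View pics/c7.png

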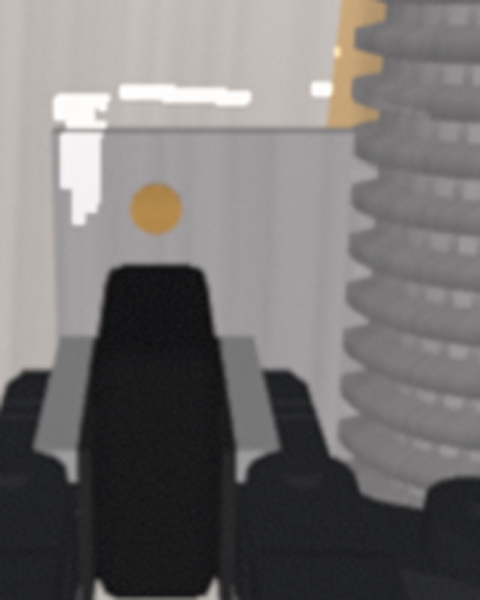

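The picture shows the comb edge against the crests (u≈355), with no teeth visible. It stopped at x=0.5115, where home was predicted. One more light push to confirm.

Request:
carry_out --motion '[[[-0.02,0.04,0,0,0,0,1],[-0.02,0.04,0,0,0,0,1],[-0.02,0.04,0,0,0,0,1],[-0.02,0.04,0,0,0,0,1]]]' --grip_force 25

```text
time_s: 10.5
position: [0.5116, 0.1549, 0.0822]
tool_rot: [[-0.002, 0.998, 0.057], [-0.0, 0.057, -0.998], [-1.0, -0.002, 0.0]]
ft_force: [-5.8, -0.3, 4.0]
grip_width: 0.0151
```

Run:
```python
from h import *
s=env.observe();print(s['position'],s['ft_force'],s['wrist_torque'])
```

```text
[0.51158303 0.15492412 0.08218028] [-5.84534689 -0.34504363  4.02111005] [-0.1393566   0.96185407 -0.12651179]
```

It is solidly stopped, but the contact torque suggests the −y end touches first. I'll turn it slightly (0.25°) and compare.

Request:
carry_out --motion '[[[0,0,0,0.004,0,0,1],[0,0,0,0.004,0,0,1],[0,0,0,0.004,0,0,1],[0,0,0,0.004,0,0,1]]]'

```text
time_s: 10.83
position: [0.5116, 0.1549, 0.0822]
tool_rot: [[-0.002, 0.999, 0.053], [-0.0, 0.053, -0.999], [-1.0, -0.002, 0.0]]
ft_force: [-6.2, -0.0, 3.3]
grip_width: 0.0154
```

Run:
```python
from h import *
s=env.observe();R=np.array(s['tool_rot']);print(s['position'],s['ft_force'],s['wrist_torque'],np.degrees(np.arctan2(R[1,2],R[0,2])))
```

```text
[0.51160084 0.15494666 0.08217225] [-6.23926718 -0.01392089  3.30500133] [-0.09742811  0.93508173  0.0057071 ] -86.94593298483277
```

The torque is balanced and the leaf is still hard home. Releasing: ease the push, open slightly and go straight up.

Request:
carry_out --motion '[[[0,-0.03,0,0,0,0,1.5],[0,-0.03,0,0,0,0,1.8],[0,-0.03,0,0,0,0,2.2],[0,-0.03,0,0,0,0,2.4],[0,-0.03,0,0,0,0,2.4]]]'

```text
time_s: 11.25
position: [0.5125, 0.1549, 0.0823]
tool_rot: [[0.001, 0.999, 0.053], [0.0, 0.053, -0.999], [-1.0, 0.001, -0.0]]
ft_force: [0.4, 0.7, 0.3]
grip_width: 0.024
```

Request:
carry_out --motion '[[[-0.5,0,0,0,0,0,2.4],[-1.5,0,0,0,0,0,2.4],[-3,0,0,0,0,0,2.4],[-6,0,0,0,0,0,2.4],[-9,0,0,0,0,0,2.4]]]'

```text
time_s: 11.67
position: [0.5117, 0.1549, 0.1738]
tool_rot: [[-0.001, 0.999, 0.053], [-0.0, 0.053, -0.999], [-1.0, -0.001, 0.0]]
ft_force: [-0.1, -0.9, 0.7]
grip_width: 0.0238
```

Request:
carry_out --motion '[[[-1,0,2,0,0,0,2.4],[-1,0,5,0,0,0,2.4],[-1,0,7,0,0,0,2.4],[-1,0,7,0,0,0,2.4],[-1,0,7,0,0,0,2.4]]]'

```text
time_s: 12.08
position: [0.5159, 0.0845, 0.1832]
tool_rot: [[0.001, 0.999, 0.051], [0.0, 0.051, -0.999], [-1.0, 0.001, -0.0]]
ft_force: [-0.3, 0.8, -0.3]
grip_width: 0.0239
```

Run:
```python
from h import *
get('wrist');get('wrist');d=get('wrist','w8.png');s=env.observe();print(s['time_s'],s['position'],s['ft_force'])
im=cv2.imread('pics/w8.png');cv2.imwrite('pics/c8.png',cv2.resize(im[0:270,190:450],None,fx=2.2,fy=2.2,interpolation=cv2.INTER_CUBIC))
import pickle;pickle.dump(d,open('w8.pkl','wb'))
```

```text
12.2333 [0.51568501 0.08581685 0.18261105] [-0.66573706  0.97950463 -0.25108823]
```

View pics/c8.png

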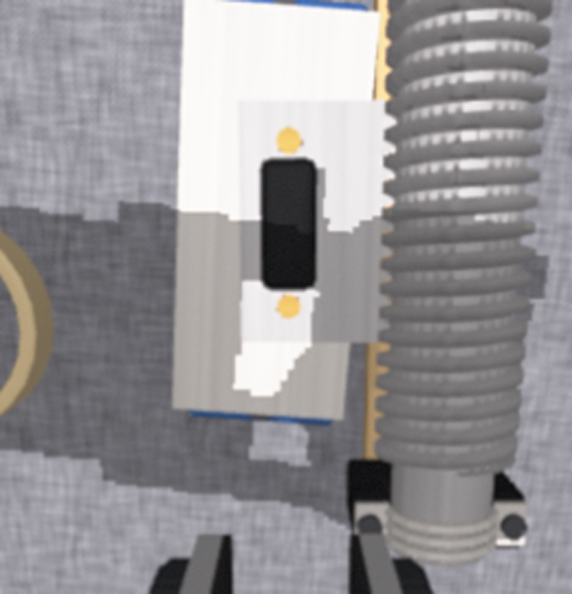

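The leaf lies flat on the rest, with its comb edge at u≈384 on the crests along its whole length and the fingers clear. Handing in.

```bash
python3 -c "
from rig import env
print(env.close_job())"
```

```text
the job is handed in; nothing more can be done
None
```

The leaf that fits is lying on the blue rest, fully home in the thread, and the gripper has let go of it. I handed the job in at about 12 s on the robot's clock.

- **Choosing the leaf:** The wrist-camera pictures gave the spindle a pitch of 8 mm. The leaf in the case pocket nearest the robot showed 8 mm teeth; the other two showed 12 and 10 mm. I tried the 8 mm leaf first and it fitted, so the other two leaves stayed in the case.
- **Fit:** It slid past where mismatched teeth would have stopped and came to a firm stop at TCP x = 0.5116 m. My estimate for home was 0.511 to 0.512 m. The push along the thread direction stayed at about 6 N or less.
- **Alignment:** At first the contact torque showed one end touching before the other. A 0.25° turn brought the torque to about zero.
- **Last checks:** The final picture showed the comb edge on the crests along its whole length and the leaf flat. The fingers were clear and the measured force was about 1 N, which is sensor noise.
- **Disagreements:** Different estimates of the spindle's angle ranged from 2.3° to 4.8°. I used the 3.2° from the groove outline, and the contact torque then settled it at about 3.05°. I saw no sign of the bystanders having moved, but I did not re-photograph the whole bench at the end.

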